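# Lock a water filter's retaining bar with a snap cap

### The arm

A 6-joint arm with a two-finger parallel gripper is mounted at the origin on the work surface. World frame = base frame: x ahead of the robot, y to its left, z up, the work surface at z = 0. Lengths are in m, angles in rad, forces in N, time in s.
With the tool pointing down it reaches from about 0.275 to 0.75 m from the base axis. Payload 10.2 kg.
Tool frame: the origin (TCP) lies at the very end of the fingers, on their centre line; the grasp point (between the pads) lies tcp_to_grasp behind it (tcp_to_grasp is the distance from the TCP to the grasp point, in m); z points along the fingers, y is the line along which they close (so a half turn about z gives the same grasp; the last joint's range is limited). The gripper opens to 88 mm and grips with 3 to 60 N. Pads are 18 mm wide; open, the fingers measure 123 mm over their backs; the gripper's body (75 mm by 187 mm) begins 45 mm behind the grasp point.
Start: joints at [0.901, 0.313, 1.498, -0, 1.331, -0.223], TCP at [0.227, 0.473, 0.239] pointing down, gripper open.
Joint ranges: [-2.94, 2.94], [-0.97, 2.17], [0.19, 2.56], [-1.23, 4.37], [0.02, 3.11], [-2.88, 2.88]. Speed limits (rad/s): [2.39, 2.39, 3.01, 3.14, 3.14, 3.14].

### API

Orientations are given as a unit quaternion [x, y, z, w].
In Python, from workcell import * gives the robot as it stands.
- The arm moves only by the tool carry_out, never from a script. Its argument "deltas" is a list of rows, each a list of 7 numbers: the shift along the tool's x, y, z in mm, then the turn, a rotation vector about the tool's x, y, z in rad, then the opening, from 0 (shut) to 1 (fully open). In form: [[dx, dy, dz, rx, ry, rz, grip], ...]. A call has 1 to 20 rows; each row shifts and turns the commanded pose from where the row before left it, along the tool's axes as they then stand; what a row does not reach is not made up. A row lasts 1/12 s, in which the tool goes at most 41.7 mm and 7.16 degrees, less where a joint would pass 70% of its speed; a pose out of reach is approached as far as the arm can. A call with a gripper value outside its range is refused whole. The fingers move at their own pace and stop on an object; the grip force is fixed at half the most. Time passes only in rows, so rows that do not move let the fingers close. It gives the time, the measured TCP pose, the force, the opening and the grip force at its end, in the units of the state.
- sense(): the state, without advancing time (a new reading comes with each control period).
- camera(name): name is "side" or "top" or "wrist"; returns (picture, depth): 384x512x3 uint8, blue, green, red; 384x512 float32, m along the optical axis (not along the pixel's ray), 0 where there is no reading.
- camera_params(name): a dict with "intrinsics" (3x3 intrinsics, pixels), "eye" and "rotation" of the camera in the world. Camera axes: x right, y down, z forward; pixel columns grow to the right and rows downward; lengths in m; the calibration is good to about 2 mm. A picture is of the moment at which its call begins: read the wrist's pose just before it. camera_params takes no time and is no camera call; for the wrist camera it gives the pose at the moment of the call.
- sign_off(): hands the job in; it is judged then, once.
The state is a dict: "t": time; "qpos": joint angles; "qd": joint speeds; "effort": joint torques, N m; "ee_pos": TCP position; "tool_rot": TCP orientation; "force": force on the tool from outside, world axes, zero at the start; "torque": the same for the moment, N m; "grip_width": opening from 0.0 (shut) to 1.0 (fully open); "grip_force": force on a finger pad.
Only numpy, scipy, OpenCV 4.12 (cv2) and the standard library are available. Lean on these libraries where they do the work, as an engineer would, in place of code of your own. Each camera call takes 0.05 s, during which the arm holds its last target. There are 200 camera calls.

### The job

Lay the blue retaining bar across the two supports of the white filter bracket, its hole over the brass stud and its other end lying in the fork. Then press the orange snap cap onto the stud until it clicks home flat on the bar, keep pressing it down firmly after the click, and finish while still pressing it. Leave the pepper mill, the pan and the wrench where they are.

Things in the scene. Friction and masses are not known exactly. Their poses are not given: they have to be found in the camera images.
- bracket: White filter bracket fixed to the counter; origin: centre of the underside of its 170 (x) x 200 (y) x 6 mm base plate. A canister 55 mm across lies along its x axis, its top 62 mm above the counter, under the bar's place. Two supports 66 mm high stand at y = +65 mm (44 x 36 mm, with the stud) and y = -65 mm (64 x 36 mm, with the fork).
- stud_foot (a point): Foot of the upright brass stud, on its axis at the flat top of the +y support, 66 mm above the counter. The stud rises 27 mm from here (19 mm above a laid bar), 12 mm in diameter, its tip tapering to 6 mm over the last 6 mm. Four sprung steel balls stand out of it to 19.4 mm across, centred 16.4 mm above this point; the cap's lip pushes them inwards.
- fork_floor (a point): Middle of the flat top of the -y support, 66 mm above the counter: the bar's plain end lies here between two cheeks, 48 mm apart (along the bracket's x), 14 mm high.
- bar_grip (a point): Centre of the black upright grip, 16 (x) x 36 (y) x 36 (z) mm, in the middle of the loose blue bar, with the bar's axes. The bar: a plate 40 (x) x 170 (y) x 8 mm, about 150 g in all, flat on the counter at first, grip up. This point is 26 mm above its underside. Take the grip from above across its 16 mm sides, 4 to 8 mm above this point so that the fingertips clear the plate.
- bar_hole (a point): Centre of the bar's round hole (26 mm across), at the underside of the bar, 65 mm from the bar's middle towards its +y end. Laid in place, this point meets stud_foot.
- cap_centre (a point): Centre of the loose orange snap cap, half-way up its 42 mm height; z is its axis, open end down. Flange 38 mm across and 4 mm thick at the bottom, then a round knob 29 mm across, closed on top; 40 g. Starts upright. Grip the knob 5 to 9 mm above this point to clear the flange; over the stud close the fingers across the bar (along the bracket's x): the bar's grip is 47 mm away.
- cap_foot (a point): Centre of the cap's open underside, 21 mm below cap_centre; mouth 15 mm wide. On a laid bar the lip meets the balls with this point about 20 mm above stud_foot; the push rises to about 10 N near 18 mm, falls off by 14 mm (the click: the balls then draw the cap down). Home: flange flat on the bar, this point 8 mm above stud_foot; it stays on but presses on nothing: keep pressing with 8 to 20 N.
- pepper_mill: Dark wooden pepper mill, upright, 54 mm across, 178 mm high, loose; origin at its underside. Not to be moved.
- pan: Open metal pan 130 x 160 x 65 mm, loose; origin at its underside. Not to be moved.
- wrench: Steel wrench 170 mm long lying on the counter, loose. Not to be moved.
Mind the look-alikes: they are no part of the job. Of the things that look like the part that bears bar_grip, take the one that is farthest to the robot's right at the start. Of the things that look like the part that bears cap_centre, the larger one is meant.

How it is judged:
On the way, in this order (a step that is already met when the one before it is completed fails the run):
1. the bar lies across both supports, its hole over the stud, its plain end in the fork (horizontal distance between bar_hole and stud_foot below 0.006 m and z of bar_hole in the frame of stud_foot below 0.003 m and z of bar_grip in the frame of stud_foot below 0.03 m and angle between bar_grip's own z axis and vertical below 0.06 rad and angle between the y axis of bar_grip and the y axis of bracket, either way round below 0.1 rad), for 0.3 s.
2. the cap has clicked home on the stud, flat on the bar (horizontal distance between cap_foot and stud_foot below 0.003 m and z of cap_foot in the frame of stud_foot below 0.0105 m and angle between cap_centre's own z axis and vertical below 0.08 rad), for 0.2 s.
At the end, for the whole second after the job is handed in: Bar flat on both supports (hole within 6 mm of the stud axis, 3 mm of resting, 0.1 rad of line, tilt under 0.06 rad); cap home on the stud (within 3 mm of its axis, 2.5 mm of the bar's top, tilt under 0.08 rad); fingers still on the cap, pressing it on the bar with over 4 N for the last second (all of step 1 and all of step 2 and contact force between cap and bar above 4 N and contact force between the fingers and cap above 4 N); the arm keeps its last pose, push and grip.
It fails at once if the pepper mill is moved more than 30 mm (distance of pepper_mill from where it was at the start of the episode above 0.03 m).
It fails at once if the pan is moved more than 30 mm (distance of pan from where it was at the start of the episode above 0.03 m).
It fails at once if the wrench is moved more than 30 mm (distance of wrench from where it was at the start of the episode above 0.03 m).
It also fails if it takes over 54 s, if anything falls off the work surface, if the arm or the gripper's body presses on something with over 40 N, if the wrist force passes 120 N, or if a joint passes its speed limit or range.

## Working session

There is one attempt and no reset: what is moved stays moved. The work goes in short steps, Python scripts to look and compute and a tool call to move; the robot and the scene stay as the last step left them, time stands still between calls to the robot, and variables do not carry over. Pictures are saved under pics/ and viewed, at most 10 in all, crops included, and the job is handed in when it is done.

Besides the shell and the picture viewer there is one more tool, called after "Request:" by a JSON object that holds its "op" and its "data", one argument or row to a line. carry_out: Moves the arm, as the interface text tells. Its arguments: {"type":"object","properties":{"deltas":{"type":"array","items":{"type":"array","items":{"type":"number"}}}},"required":["deltas"]}

```bash
mkdir -p pics; ls; python3 - <<'E'
from workcell import *
import cv2,numpy as np
s=sense();print({k:np.round(v,3).tolist() for k,v in s.items()})
try: print(tcp_to_grasp)
except Exception as e: print(e)
for n in("top","side"):
    p,d=camera(n);q=camera_params(n);print(n,q)
    cv2.imwrite(f"pics/{n}0.png",p);np.savez(f"{n}0.npz",p=p,d=d,K=q["intrinsics"],e=q["eye"],R=q["rotation"])
E
```

```text
pics
{'t': 0.0, 'qpos': [0.901, 0.313, 1.498, -0.0, 1.331, -0.223], 'qd': [0.0, 0.001, 0.0, -0.002, 0.001, -0.001], 'effort': [-0.0, -40.221, -25.228, 0.069, 0.035, -0.0], 'ee_pos': [0.227, 0.473, 0.238], 'tool_rot': [0.222, 0.975, -0.001, -0.0], 'force': [-0.052, -0.636, 0.113], 'torque': [-0.013, -0.008, 0.029], 'grip_force': 0.0, 'grip_width': 1.001}
0.0187
top {'intrinsics': array([[385.84190823,   0.        , 250.3404483 ],
       [  0.        , 385.84190823, 190.63876173],
       [  0.        ,   0.        ,   1.        ]]), 'eye': array([0.34745189, 0.05825374, 1.08946703]), 'rotation': array([-0.6905998 ,  0.71525875, -0.07471733,  0.07677345])}
side {'intrinsics': array([[363.17609974,   0.        , 254.40903232],
       [  0.        , 363.17609974, 189.46779689],
       [  0.        ,   0.        ,   1.        ]]), 'eye': array([ 0.46650145, -0.67679378,  0.66703178]), 'rotation': array([ 0.8983858 , -0.06500955,  0.03049726, -0.43329739])}
```

View pics/top0.png

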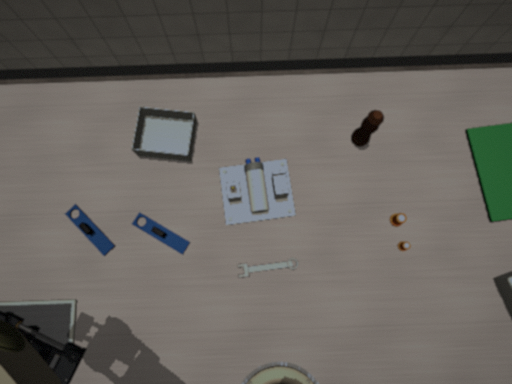

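View pics/side0.png

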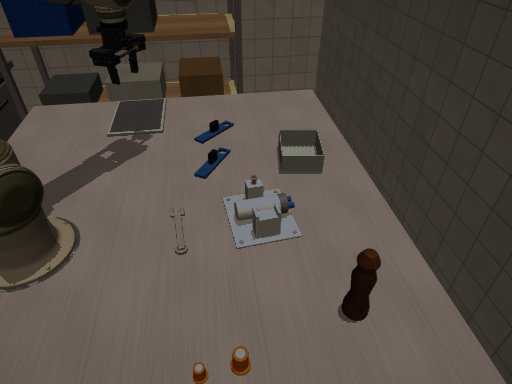

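Top view: the right-hand blue bar is at about (160,233), with its hole at the upper-left end (139,220). The bracket is at (257,192), stud at (234,188), fork at (281,185). The larger cap is at (398,219), the wrench at (267,268), the pan at (166,135) and the mill at (361,138).

```bash
cat >h.py <<'E'
import cv2,numpy as np
from scipy.spatial.transform import Rotation as Ro
from workcell import *
def world(d,K,e,R):
    h,w=d.shape;u,v=np.meshgrid(np.arange(w),np.arange(h))
    c=np.stack([(u-K[0,2])/K[0,0]*d,(v-K[1,2])/K[1,1]*d,d],-1)
    return c@Ro.from_quat(R).as_matrix().T+e
def shot(n,f=None):
    q=camera_params(n);p,d=camera(n)
    if f: cv2.imwrite(f"pics/{f}.png",p)
    return p,d,world(d,q["intrinsics"],q["eye"],q["rotation"]),q
def comp(m,seed=None,k=0):
    n,l,s,c=cv2.connectedComponentsWithStats(m.astype(np.uint8))
    return l,s,c
def px(P,q):
    c=(np.asarray(P)-q["eye"])@Ro.from_quat(q["rotation"]).as_matrix();return (c@q["intrinsics"].T)[...,:2]/c[...,2:]
E
python3 - <<'E'
from h import *
z=np.load("top0.npz");p,d=z["p"].astype(int),z["d"];W=world(d,z["K"],z["e"],z["R"])
print("table z",np.median(W[250:330,200:400,2]))
b,g,r=p[...,0],p[...,1],p[...,2]
for nm,m in(("blue",(b>g+25)&(b>r+50)),("orange",(r>b+60)&(r>g+25))):
    l,s,c=comp(m)
    for i in range(1,len(s)):
        if s[i,4]<12: continue
        w=W[l==i];rc=cv2.minAreaRect(w[:,:2].astype(np.float32)*1000)
        print(nm,c[i].round(1),s[i],np.round(rc[0],1),np.round(rc[1],1),rc[2],"z",np.percentile(w[:,2],[5,50,95]).round(3))
# bracket tall parts
for lo,hi in((.064,.08),(.08,.1),(.05,.064),):
    m=(W[...,2]>lo)&(W[...,2]<hi);m[:150]=0;m[250:]=0;m[:,:215]=0;m[:,300:]=0
    l,s,c=comp(m)
    for i in range(1,len(s)):
        if s[i,4]<3: continue
        w=W[l==i];rc=cv2.minAreaRect(w[:,:2].astype(np.float32)*1000);print(lo,c[i].round(1),s[i,4],np.round(rc[0],1),np.round(rc[1],1),rc[2])
m=(W[...,2]>.003)&(W[...,2]<.12);m[:145]=0;m[250:]=0;m[:,:210]=0;m[:,305:]=0
w=W[m];rc=cv2.minAreaRect(w[:,:2].astype(np.float32)*1000);print("base",rc)
# grip
m=(W[...,2]>.025)&(W[...,2]<.06);m[:205]=0;m[260:]=0;m[:,:128]=0;m[:,195:]=0
w=W[m];print("grip",cv2.minAreaRect(w[:,:2].astype(np.float32)*1000),np.median(w[:,2]))
E
```

```text
table z -0.0006584373519995523
blue [247.6 160.6] [246 159   4   4  13] [663.1  61.8] [11.   8.4] 53.44938659667969 z [0.038 0.04  0.042]
blue [256.9 159.3] [255 158   4   4  12] [665.8  36.8] [ 8.5 10.2] 87.39191436767578 z [0.037 0.04  0.042]
blue [ 95.1 234.7] [ 72 211  41  43 436] [406.7 321.8] [533.5  85.6] 68.22299194335938 z [0.005 0.008 0.011]
blue [166.3 236.2] [140 218  48  35 469] [415.7 216.8] [343.   38.2] 60.3702278137207 z [0.004 0.008 0.011]
orange [394.9 220.2] [390 214  13  12  44] [ 485.  -345.5] [31.8 19.5] 15.097293853759766 z [0.001 0.005 0.042]
0.064 [280.4 182.7] 236 [589.6 -24.6] [64.7 35.1] 6.296575546264648
0.064 [233.3 189.6] 132 [576.3 104.2] [44.  35.8] 5.767848491668701
0.08 [276.5 172.5] 12 [616.  -15.9] [ 6.9 17.1] 9.84631061553955
0.08 [283.8 171.5] 4 [616.8 -35.2] [5.2 3. ] 81.06907653808594
0.08 [232.6 187.8] 33 [576.2 104.8] [13.5 16.2] 88.60516357421875
0.05 [256.4 185.9] 687 [586.2  39.9] [137.   43.1] 6.205678462982178
0.05 [273.2 175.2] 5 [613.   -6.5] [9.2 5. ] 56.44752502441406
0.05 [278.  176.8] 5 [607.5 -19.1] [8.8 4.4] 15.550165176391602

[... 363 characters left out ...]
5.81544494628906
0.05 [276.2 186.5] 14 [580.2 -14.3] [13.5  8.6] 87.5948257446289
0.05 [282. 189.] 4 [572.7 -28.1] [6.1 3.4] 57.11252212524414
0.05 [230.  192.9] 9 [566.6 112.9] [ 5.5 11.3] 88.74353790283203
0.05 [238.5 191.5] 4 [569.8  89.6] [2.7 8.3] 88.34293365478516
0.05 [280.4 194.5] 19 [558.7 -27. ] [36.2  8.8] 81.53925323486328
0.05 [231.2 197.4] 12 [555.6 110.4] [16.3  5.5] 89.57485961914062
0.05 [237.7 197. ] 7 [556.2  91.9] [ 2.5 11.2] 3.2201690673828125
base ((569.2623901367188, 38.07365417480469), (276.3350524902344, 304.6478271484375), 88.01840209960938)
grip ((472.1946716308594, 313.61248779296875), (35.38878631591797, 15.713096618652344), 57.97148895263672) 0.04306447044040995
```

Request:
{"op": "carry_out", "data": {
  "deltas": [
    [-32,-4,0,0,0,0,1],
    [-32,-4,0,0,0,0,1],
    [-32,-4,0,0,0,0,1],
    [-32,-4,0,0,0,0,1],
    [-32,-4,0,0,0,0,1],
    [-32,-4,0,0,0,0,1],
    [-32,-4,0,0,0,0,1],
    [-32,-4,0,0,0,0,1],
    [-34,-5,0,0,0,0,1]
  ]
}}

```text
t: 0.85
ee_pos: [0.4734, 0.3138, 0.2384]
tool_rot: [0.221, 0.975, -0.0, -0.0]
force: [-0.5, 0.1, 0.5]
grip_width: 1.004
grip_force: 0.0
```

Request:
{"op": "carry_out", "data": {
  "deltas": [
    [0,0,0,0,0,0.12,1],
    [0,0,0,0,0,0.12,1],
    [0,0,0,0,0,0.12,1],
    [0,0,0,0,0,0.12,1],
    [0,0,0,0,0,0.12,1],
    [0,0,0,0,0,0.12,1],
    [0,0,0,0,0,0.12,1],
    [0,0,0,0,0,0.12,1],
    [0,0,0,0,0,0.12,1],
    [0,0,0,0,0,0.12,1],
    [0,0,0,0,0,0.12,1],
    [0,0,0,0,0,0.12,1],
    [0,0,0,0,0,0.12,1],
    [0,0,0,0,0,0.12,1],
    [0,0,0,0,0,0,1]
  ]
}}

```text
t: 2.1
ee_pos: [0.4723, 0.3147, 0.2384]
tool_rot: [0.875, 0.484, -0.0, -0.0]
force: [-0.2, 0.8, -0.2]
grip_width: 1.004
grip_force: 0.0
```

```bash
python3 - <<'E'
from h import *
s=sense();print(s["ee_pos"],s["qpos"],s["t"])
p,d,W,q=shot("wrist","w1");R=Ro.from_quat(s["tool_rot"]).as_matrix();print(q["eye"]-s["ee_pos"],R.round(3))
np.savez("w1.npz",p=p,W=W)
m=(W[...,2]>.038)&(W[...,2]<.06);l,st,c=comp(m)
for i in range(1,len(st)):
    if st[i,4]>100: w=W[l==i];print(c[i],st[i],cv2.minAreaRect(w[:,:2].astype(np.float32)*1000),np.median(w[:,2]))
E
```

```text
[0.47228    0.31472974 0.23835288] [ 3.81451601e-01  4.07910941e-01  1.36489864e+00 -2.54578392e-05
  1.36959463e+00  9.41753297e-01] 2.1
[0.03729066 0.05867795 0.14655597] [[ 0.531  0.847 -0.001]
 [ 0.847 -0.531 -0.   ]
 [-0.001 -0.    -1.   ]]
[176.34758364  19.97769517] [167   1  19  39 538] ((489.40948486328125, 514.7944946289062), (36.08704376220703, 16.283123016357422), 43.287384033203125) 0.04440817169010655
[416.91537468  77.91731266] [ 395   10   46  138 1548] ((691.494384765625, 308.1652526855469), (159.84820556640625, 2.610377073287964), 81.93771362304688) 0.049580025899489816
[477.67612293 126.39007092] [444 109  68  35 423] ((735.326904296875, 223.97796630859375), (1.4232779741287231, 97.025390625), 81.79790496826172) 0.0491441184950534
[257.51702786 174.47368421] [252 161  12  28 323] ((472.8627624511719, 314.5191650390625), (35.98983383178711, 14.60047721862793), 57.7965202331543) 0.044372458322420316
[399.52105263 248.23684211] [388 240  24  17 190] ((585.2466430664062, 123.37840270996094), (24.903751373291016, 2.8880252838134766), 4.961999893188477) 0.048796415835834495
```

View pics/w1.png

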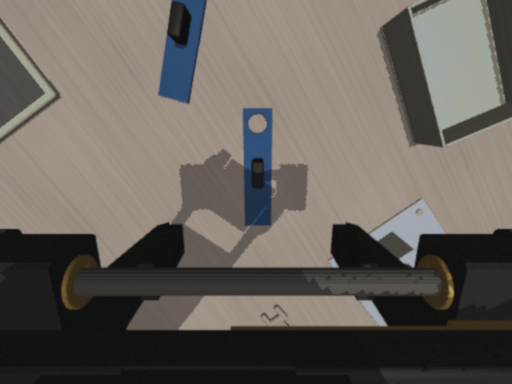

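Wrist view: the bar's hole is at (258,123) and its grip at (258,174), centred under the tool and square to the fingers. I'm descending to grasp it.

Request:
{"op": "carry_out", "data": {
  "deltas": [
    [0,0,30,0,0,0,1],
    [0,0,30,0,0,0,1],
    [0,0,30,0,0,0,1],
    [0,0,30,0,0,0,1],
    [0,0,30,0,0,0,1],
    [0,0,30,0,0,0,1],
    [0,0,20,0,0,0,1],
    [0,0,15,0,0,0,1],
    [0,0,10,0,0,0,1],
    [0,0,0,0,0,0,1],
    [0,0,0,0,0,0,0],
    [0,0,0,0,0,0,0],
    [0,0,0,0,0,0,0],
    [0,0,0,0,0,0,0],
    [0,0,0,0,0,0,0],
    [0,0,0,0,0,0,0],
    [0,0,0,0,0,0,0],
    [0,0,0,0,0,0,0]
  ]
}}

```text
t: 3.65
ee_pos: [0.4724, 0.3148, 0.0138]
tool_rot: [0.874, 0.486, 0.0, 0.0]
force: [0.3, 0.4, -0.3]
grip_width: 0.417
grip_force: 0.0
```

Request:
{"op": "carry_out", "data": {
  "deltas": [
    [0,0,0,0,0,0,0],
    [0,0,0,0,0,0,0],
    [0,0,0,0,0,0,0],
    [0,0,0,0,0,0,0],
    [0,0,0,0,0,0,0],
    [0,0,0,0,0,0,0],
    [0,0,0,0,0,0,0]
  ]
}}

```text
t: 4.23
ee_pos: [0.4724, 0.3148, 0.0137]
tool_rot: [0.874, 0.486, 0.0, 0.0]
force: [-0.5, 0.6, -0.5]
grip_width: 0.176
grip_force: 30.0
```

Request:
{"op": "carry_out", "data": {
  "deltas": [
    [0,0,-15,0,0,0,0],
    [0,0,-30,0,0,0,0],
    [0,0,-30,0,0,0,0],
    [0,0,-30,0,0,-0.11,0],
    [0,0,-30,0,0,-0.11,0],
    [0,0,-25,0,0,-0.11,0],
    [0,0,0,0,0,-0.11,0],
    [0,0,0,0,0,-0.11,0],
    [0,0,0,0,0,-0.11,0],
    [-31,1,0,0,0,0,0],
    [-31,1,0,0,0,0,0],
    [-31,1,0,0,0,0,0],
    [-31,1,0,0,0,0,0],
    [-31,1,0,0,0,0,0],
    [-31,1,0,0,0,0,0],
    [-31,1,0,0,0,0,0],
    [-31,1,0,0,0,0,0],
    [-30,1,0,0,0,0,0],
    [0,0,0,0,0,0,0]
  ]
}}

```text
t: 5.82
ee_pos: [0.5107, 0.0351, 0.1736]
tool_rot: [0.671, 0.742, -0.0, 0.0]
force: [0.4, -0.2, -1.4]
grip_width: 0.181
grip_force: 30.0
```

```bash
python3 - <<'E'
from h import *
s=sense();print(s["ee_pos"],s["force"],s["t"])
p,d,W,q=shot("wrist","w2");np.savez("w2.npz",p=p,W=W,d=d);R=Ro.from_quat(s["tool_rot"]).as_matrix();print(R.round(3))
for lo,hi in((.045,.075),(.072,.084),(.085,.1),(.13,.22)):
    l,st,c=comp((W[...,2]>lo)&(W[...,2]<hi))
    for i in range(1,len(st)):
        if st[i,4]>60: w=W[l==i];r=cv2.minAreaRect(w[:,:2].astype(np.float32)*1000);print(lo,c[i].round(),st[i,4],np.round(r[0],1),np.round(r[1],1),round(r[2],2),"z",np.median(w[:,2]).round(4),"med",np.median(w[:,:2],0).round(4))
E
```

```text
[0.51071719 0.03507818 0.17357745] [ 0.38898626 -0.16834982 -1.43957883] 5.8167
[[-0.1    0.995  0.   ]
 [ 0.995  0.1   -0.001]
 [-0.001 -0.    -1.   ]]
0.045 [501.   3.] 146 [707.6 225. ] [ 2. 28.] 82.74 z 0.0484 med [0.7099 0.225 ]
0.045 [332. 126.] 1696 [577.3 105.2] [44.4 35.5] 5.81 z 0.0665 med [0.5715 0.1055]
0.045 [345. 189.] 4590 [601.1  41.9] [109.5  50.3] 7.17 z 0.058 med [0.6015 0.0465]
0.045 [323. 232.] 204 [591.7  -7.3] [58.7  3.7] 6.16 z 0.0506 med [ 0.5871 -0.0066]
0.085 [341. 127.] 307 [577.4 104.9] [15.8 15.8] 5.92 z 0.088 med [0.5755 0.1051]
0.13 [258. 189.] 11590 [508.1  74.7] [46.3 89.8] 5.76 z 0.169 med [0.5091 0.0622]
0.13 [257. 310.] 1830 [515.9  -0.7] [40.1 62.1] 5.53 z 0.1686 med [ 0.5176 -0.0185]
```

View pics/w2.png

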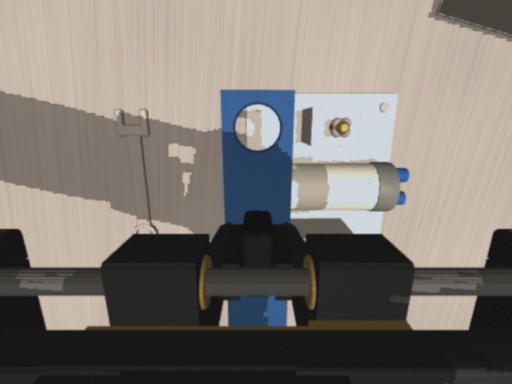

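Wrist view: the hole is at (258,128), the brass stud tip at (343,127), and the bar runs parallel to the bracket. Next I'll measure the hole against the stud.

```bash
python3 - <<'E'
from h import *
s=sense();z=np.load("w2.npz");p,W=z["p"],z["W"];q=camera_params("wrist")
bar=((W[...,2]>.15)&(W[...,2]<.18)).astype(np.uint8)
cs,h=cv2.findContours(bar,cv2.RETR_CCOMP,cv2.CHAIN_APPROX_NONE)
K=q["intrinsics"];R=Ro.from_quat(q["rotation"]).as_matrix()
def at(u,zz):
    r=R@np.linalg.inv(K)@[u[0],u[1],1];return q["eye"]+r*(zz-q["eye"][2])/r[2]
for c,hh in zip(cs,h[0]):
    if hh[3]>=0 and len(c)>30:
        e=cv2.fitEllipse(c);print(e,at(e[0],.168)[:2],at(e[0],.16)[:2])
print(np.median(W[...,2][bar>0]))
# straight bar edges
w=W[95:205,215:300].reshape(-1,3);w=w[(w[:,2]>.15)&(w[:,2]<.18)];r=cv2.minAreaRect(w[:,:2].astype(np.float32)*1000);print(r)
# stud: yellow tip and balls
t=(W[...,2]>.09)&(W[...,2]<.1)&(np.arange(512)[None]>310);print(t.sum(),np.median(W[t],0),W[t].mean(0))
E
```

```text
((257.5534362792969, 127.2135238647461), (45.44325256347656, 46.792152404785156), 0.6749781966209412) [0.5051384  0.10215552] [0.50516372 0.10196   ]
0.16850268699166276
((506.96722412109375, 86.08300018310547), (40.18843078613281, 61.97817611694336), 5.901969909667969)
106 [0.57660968 0.10498102 0.09260705] [0.57662538 0.10499054 0.09243578]
```

Request:
{"op": "carry_out", "data": {
  "deltas": [
    [-1.1,18,0,0,0,0,0],
    [-1.1,18,0,0,0,0,0],
    [-1.1,18,0,0,0,0,0],
    [-1,17.8,0,0,0,0,0],
    [0,0,20,0,0,0,0],
    [0,0,20,0,0,0,0],
    [0,0,20,0,0,0,0],
    [0,0,0,0,0,0,0],
    [0,0,0,0,0,0,0]
  ]
}}

```text
t: 6.62
ee_pos: [0.5816, 0.0432, 0.1134]
tool_rot: [0.669, 0.743, -0.0, -0.001]
force: [-0.4, -1.0, -1.8]
grip_width: 0.18
grip_force: 30.0
```

```bash
python3 - <<'E'
from h import *
s=sense();print(s["ee_pos"],s["force"])
p,d,W,q=shot("wrist");np.savez("w3.npz",p=p,W=W,d=d)
cv2.imwrite("pics/w3.png",cv2.resize(p[60:260,130:390],None,fx=3,fy=3))
K=q["intrinsics"];R=Ro.from_quat(q["rotation"]).as_matrix()
def at(u,zz):
    r=R@np.linalg.inv(K)@[u[0],u[1],1];return q["eye"]+r*(zz-q["eye"][2])/r[2]
bar=((W[...,2]>.097)&(W[...,2]<.12)).astype(np.uint8);bar[:,:200]=0;bar[:,320:]=0;zt=np.median(W[...,2][bar>0]);print(zt)
cs,h=cv2.findContours(bar,cv2.RETR_CCOMP,cv2.CHAIN_APPROX_NONE)
for c,hh in zip(cs,h[0]):
    if hh[3]>=0 and len(c)>30: e=cv2.fitEllipse(c);print(e,at(e[0],zt)[:2])
t=(W[...,2]>.086)&(W[...,2]<.097);l,st,c=comp(t)
for i in range(1,len(st)):
    if st[i,4]>20: print(c[i],st[i],np.median(W[l==i],0))
E
```

```text
[0.58163524 0.04324234 0.11342519] [-0.43470174 -1.01718755 -1.7741573 ]
0.10836543299661175
((257.546875, 127.23190307617188), (45.362579345703125, 46.7822380065918), 178.80064392089844) [0.57612414 0.10820199]
[258.99570815 131.64806867] [247 119  25  26 466] [0.57736091 0.10531078 0.08888472]
```

View pics/w3.png

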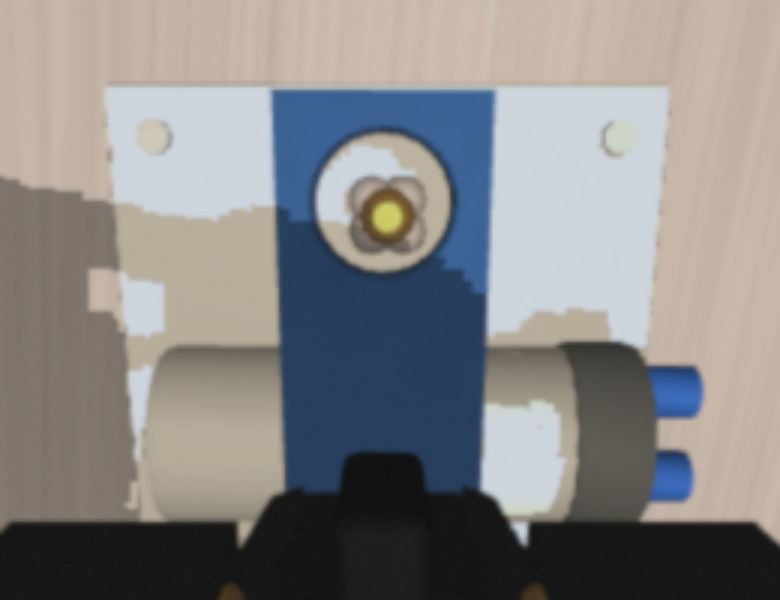

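Through the hole, the stud tip sits about 3 mm towards the fork from the hole's centre (crop (387,216) against (384,201)). I'll correct for that and lower the bar.

Request:
{"op": "carry_out", "data": {
  "deltas": [
    [-3.1,0.8,0,0,0,0,0],
    [0,0,6,0,0,0,0],
    [0,0,6,0,0,0,0],
    [0,0,6,0,0,0,0],
    [0,0,6,0,0,0,0],
    [0,0,5,0,0,0,0],
    [0,0,3,0,0,0,0],
    [0,0,1.5,0,0,0,0],
    [0,0,0,0,0,0,0],
    [0,0,0,0,0,0,0]
  ]
}}

```text
t: 7.5
ee_pos: [0.5833, 0.0394, 0.0804]
tool_rot: [0.669, 0.743, 0.0, 0.0]
force: [-0.7, -0.6, -0.5]
grip_width: 0.176
grip_force: 30.0
```

Request:
{"op": "carry_out", "data": {
  "deltas": [
    [0,0,0.5,0,0,0,0],
    [0,0,0,0,0,0,0.3],
    [0,0,0,0,0,0,0.45],
    [0,0,0,0,0,0,0.6],
    [0,0,0,0,0,0,0.6],
    [0,0,0,0,0,0,0.6],
    [0,0,0,0,0,0,0.6],
    [0,0,0,0,0,0,0.6],
    [0,0,-10,0,0,0,0.6],
    [0,0,-20,0,0,0,0.6],
    [0,0,-30,0,0,0,0.6],
    [0,0,-30,0,0,0,0.6],
    [0,0,-20,0,0,0,0.6],
    [0,0,0,0,0,0,0.6]
  ]
}}

```text
t: 8.67
ee_pos: [0.5848, 0.0393, 0.1951]
tool_rot: [0.669, 0.743, 0.002, 0.003]
force: [0.7, 0.4, 0.4]
grip_width: 0.601
grip_force: 0.0
```

```bash
python3 - <<'E'
from h import *
s=sense();print(s["ee_pos"],s["tool_rot"],s["t"],s["grip_width"])
p,d,W,q=shot("wrist","w4");np.savez("w4.npz",p=p,W=W,d=d)
K=q["intrinsics"];R=Ro.from_quat(q["rotation"]).as_matrix()
def at(u,zz):
    r=R@np.linalg.inv(K)@[u[0],u[1],1];return q["eye"]+r*(zz-q["eye"][2])/r[2]
b=p.astype(int);bar=((b[...,0]>b[...,2]+35)&(W[...,2]>.068)&(W[...,2]<.08)).astype(np.uint8);zt=np.median(W[...,2][bar>0]);print(zt,bar.sum())
w=W[bar>0];A=np.c_[w[:,:2],np.ones(len(w))];print("plane",np.linalg.lstsq(A,w[:,2],rcond=None)[0][:2],cv2.minAreaRect(w[:,:2].astype(np.float32)*1000))
cs,h=cv2.findContours(bar,cv2.RETR_CCOMP,cv2.CHAIN_APPROX_NONE)
for c,hh in zip(cs,h[0]):
    if hh[3]>=0 and len(c)>30: e=cv2.fitEllipse(c);print(e,at(e[0],zt)[:2])
l,st,c=comp((W[...,2]>.0795)&(W[...,2]<.097))
for i in range(1,len(st)):
    if st[i,4]>20: w=W[l==i];print(c[i],st[i],np.median(w,0),cv2.minAreaRect(w[:,:2].astype(np.float32)*1000))
# cap in top camera
p,d,W,q=shot("top");t=(W[...,2]>.036)&(W[...,2]<.06);t[:205]=0;t[260:]=0;t[:,:385]=0;t[:,415:]=0
l,st,c=comp(t)
for i in range(1,len(st)): w=W[l==i];print("cap",c[i],st[i,4],np.median(w,0),cv2.minEnclosingCircle(w[:,:2].astype(np.float32)*1000))
E
```

```text
[0.584826   0.039273   0.19506906] [0.66935251 0.74293306 0.00239772 0.00345639] 8.6667 0.6011764567834418
0.07465078479575904 4567
plane [-0.00190513  0.00050955] ((585.0272827148438, 39.55452346801758), (39.68793869018555, 168.70159912109375), 6.209382057189941)
((254.8012237548828, 194.5105438232422), (20.63038444519043, 53.650020599365234), 179.3542938232422) [0.58517225 0.03331113]
((254.75498962402344, 123.77743530273438), (28.260650634765625, 29.594228744506836), 4.846169471740723) [0.57776591 0.10424719]
[254.51546392 123.1443299 ] [246 114  18  19 291] [0.57745649 0.10493036 0.08748726] ((577.4361572265625, 105.0208740234375), (15.99979305267334, 16.321901321411133), 6.464283466339111)
[255.2295082  174.95081967] [247 173  17   6  61] [0.58292227 0.05690081 0.08917027] ((583.0632934570312, 55.76786804199219), (15.832597732543945, 3.1730000972747803), 7.07704496383667)
[228.82439024 247.08780488] [225 232   9  31 205] [ 0.56332714 -0.0264117   0.08059477] ((563.2603759765625, -26.744953155517578), (7.866682052612305, 35.80916976928711), 6.500310897827148)
[280.61395349 247.18604651] [277 232   8  31 215] [ 0.61885557 -0.02074221  0.08059469] ((618.7762451171875, -21.21879768371582), (7.696664810180664, 35.969383239746094), 6.900696277618408)
cap [401.06896552 217.62068966] 87 [ 0.48533391 -0.35184377  0.04074454] ((486.3297424316406, -351.7943115234375), 14.48153018951416)
cap [404. 244.] 1 [ 0.41456523 -0.35297368  0.03623401] ((414.56524658203125, -352.9736633300781), 9.999999747378752e-05)
```

View pics/w4.png

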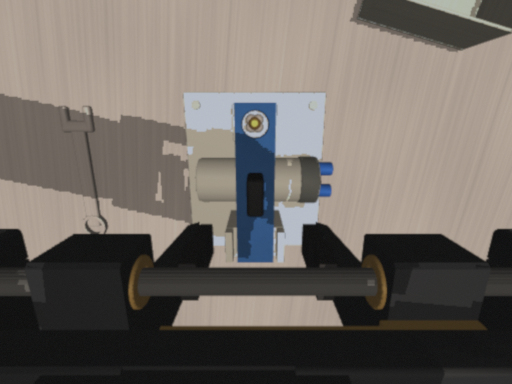

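The bar lies in place: hole at (255,124) centred on the stud, plain end between the cheeks (229/281,247), and the plane fit is level. Next is the cap.

Request:
{"op": "carry_out", "data": {
  "deltas": [
    [-29,-10.7,0,0,0,0,0.6],
    [-29,-10.7,0,0,0,0,0.6],
    [-29,-10.7,0,0,0,0,0.6],
    [-29,-10.7,0,0,0,0,0.6],
    [-29,-10.7,0,0,0,0,0.6],
    [-29,-10.7,0,0,0,0,0.6],
    [-29,-10.7,0,0,0,0,0.6],
    [-29,-10.7,0,0,0,0,0.6],
    [-29,-10.7,0,0,0,0,0.6],
    [-29,-10.7,0,0,0,0,0.6],
    [-29,-10.7,0,0,0,0,0.6],
    [-29,-10.7,0,0,0,0,0.6],
    [-29,-10.7,0,0,0,0,0.6],
    [0,0,0,0,0,0,0.6],
    [0,0,0,0,0,0,0.6]
  ]
}}

```text
t: 10.02
ee_pos: [0.4831, -0.3506, 0.188]
tool_rot: [0.67, 0.742, 0.0, -0.001]
force: [0.3, 0.2, -0.1]
grip_width: 0.6
grip_force: 0.0
```

```bash
cat >cap.py <<'E'
from h import *
s=sense();R=Ro.from_quat(s["tool_rot"]).as_matrix();print(s["ee_pos"],R.round(4).tolist(),s["t"],s["qpos"])
p,d,W,q=shot("wrist","w5")
for lo,hi in((.036,.06),(.022,.036)):
    l,st,c=comp((W[...,2]>lo)&(W[...,2]<hi))
    for i in range(1,len(st)):
        if st[i,4]>60: w=W[l==i];o=np.array(cv2.minEnclosingCircle(w[:,:2].astype(np.float32)*1000)[0])/1000;print(c[i],st[i,4],np.median(w,0),cv2.minEnclosingCircle(w[:,:2].astype(np.float32)*1000),"tool mm",(R[:2,:2].T@(o-s["ee_pos"][:2])*1000).round(1))
E
python3 cap.py
```

```text
[ 0.48307281 -0.35057398  0.18798389] [[-0.1016, 0.9948, -0.0019], [0.9948, 0.1016, 0.0022], [0.0024, -0.0017, -1.0]] 10.0167 [-8.23920305e-01  5.12395006e-01  1.34013656e+00  9.91151173e-05
  1.29201233e+00 -9.25684802e-01]
[488.27246377 134.92753623] 1035 [ 0.71856112 -0.27156675  0.0478726 ] ((733.9361572265625, -270.8484191894531), 23.203250885009766) tool mm [ 53.8 257.7]
[260.69512195 184.97357724] 492 [ 0.48810681 -0.35124746  0.04261004] ((488.0217590332031, -352.0377197265625), 14.270888328552246) tool mm [-2.   4.8]
[471.67915309 133.61726384] 614 [ 0.71482091 -0.27130157  0.02913836] ((734.2100830078125, -271.1437683105469), 26.533809661865234) tool mm [ 53.5 257.9]
[197.49097473 184.02166065] 277 [ 0.41460189 -0.36041954  0.03170845] ((413.85980224609375, -361.3737487792969), 10.671575546264648) tool mm [ -3.7 -70. ]
```

View pics/w5.png

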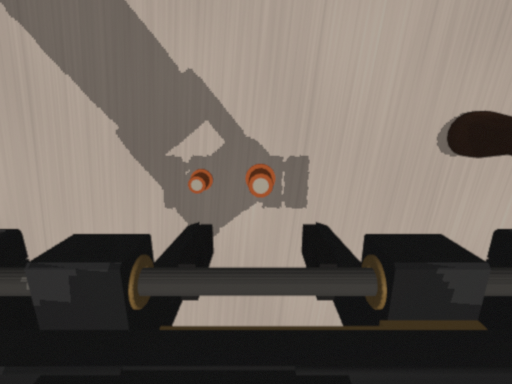

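The larger cap is at (260,185) and the smaller one at (199,182). Descending onto the larger one.

Request:
{"op": "carry_out", "data": {
  "deltas": [
    [-1.8,4.6,0,0,0,0,0.6],
    [0,0,30,0,0,0,0.6],
    [0,0,30,0,0,0,0.6],
    [0,0,30,0,0,0,0.6],
    [0,0,30,0,0,0,0.6],
    [0,0,25,0,0,0,0.6],
    [0,0,18,0,0,0,0.6],
    [0,0,10,0,0,0,0.6],
    [0,0,0,0,0,0,0.6],
    [0,0,0,0,0,0,0.6]
  ]
}}

```text
t: 10.9
ee_pos: [0.4893, -0.3509, 0.0172]
tool_rot: [0.669, 0.743, -0.0, 0.0]
force: [0.3, -0.9, 1.0]
grip_width: 0.601
grip_force: 0.0
```

Request:
{"op": "carry_out", "data": {
  "deltas": [
    [-0.8,-1.3,4,0,0,0,0.6],
    [0,0,3.8,0,0,0,0.6],
    [0,0,0,0,0,0,0.6],
    [0,0,0,0,0,0,0],
    [0,0,0,0,0,0,0],
    [0,0,0,0,0,0,0],
    [0,0,0,0,0,0,0],
    [0,0,0,0,0,0,0],
    [0,0,0,0,0,0,0],
    [0,0,0,0,0,0,0],
    [0,0,0,0,0,0,0]
  ]
}}

```text
t: 11.82
ee_pos: [0.4876, -0.3523, 0.0092]
tool_rot: [0.669, 0.743, -0.0, 0.0]
force: [-0.3, 0.4, 3.6]
grip_width: 0.327
grip_force: 30.0
```

Request:
{"op": "carry_out", "data": {
  "deltas": [
    [0,0,-15,0,0,0,0],
    [0,0,-30,0,0,0,0],
    [0,0,-30,0,0,0,0],
    [0,0,-30,0,0,0,0],
    [0,0,-30,0,0,0,0],
    [0,0,-30,0,0,0,0],
    [27.8,8.5,0,0,0,0,0],
    [27.8,8.5,0,0,0,0,0],
    [27.8,8.5,0,0,0,0,0],
    [27.8,8.5,0,0,0,0,0],
    [27.8,8.5,0,0,0,0,0],
    [27.8,8.5,0,0,0,0,0]
  ]
}}

```text
t: 12.82
ee_pos: [0.5209, -0.1796, 0.1738]
tool_rot: [0.669, 0.743, -0.0, -0.0]
force: [-0.1, -0.4, -0.2]
grip_width: 0.323
grip_force: 30.0
```

Request:
{"op": "carry_out", "data": {
  "deltas": [
    [27.8,8.5,0,0,0,0,0],
    [27.8,8.5,0,0,0,0,0],
    [27.8,8.5,0,0,0,0,0],
    [27.8,8.5,0,0,0,0,0],
    [27.8,8.5,0,0,0,0,0],
    [27.8,8.5,0,0,0,0,0],
    [27.8,8.5,0,0,0,0,0],
    [27.8,8.5,0,0,0,0,0],
    [27.8,8.5,0,0,0,0,0],
    [27.8,8.5,0,0,0,0,0],
    [0,0,0,0,0,0,0],
    [0,0,0,0,0,0,0]
  ]
}}

```text
t: 13.82
ee_pos: [0.5764, 0.1053, 0.1735]
tool_rot: [0.669, 0.744, -0.0, -0.0]
force: [-0.3, -0.5, -1.1]
grip_width: 0.323
grip_force: 30.0
```

```bash
cat >st.py <<'E'
from h import *
s=sense();R=Ro.from_quat(s["tool_rot"]).as_matrix();print(s["ee_pos"].tolist(),s["force"],s["t"],"R",R.round(4).tolist())
e=np.array([.5762,.1048])-s["ee_pos"][:2];print("tool mm to stud",(R[:2,:2].T@e*1000).round(2))
E
python3 st.py
python3 - <<'E'
from h import *
p,d,W,q=shot("wrist","w6")
p2,d2,W2,q2=shot("side");u=px([.576,.105,.14],q2).astype(int);print(u)
c=p2[max(u[1]-60,0):u[1]+60,u[0]-60:u[0]+60];c=cv2.resize(c,None,fx=4,fy=4,interpolation=cv2.INTER_CUBIC)
cv2.imwrite("pics/s6.png",np.hstack([c,cv2.resize(p[60:300,160:360],(400,480))])[:,:800])
E
```

```text
[0.5764157268849782, 0.10528408105844464, 0.17348798060688347] [-0.3173037  -0.49896734 -1.06015935] 13.8167 R [[-0.106, 0.9944, -0.0007], [0.9944, 0.106, -0.0001], [-0.0, -0.0007, -1.0]]
tool mm to stud [-0.46 -0.27]
[253 159]
```

View pics/s6.png

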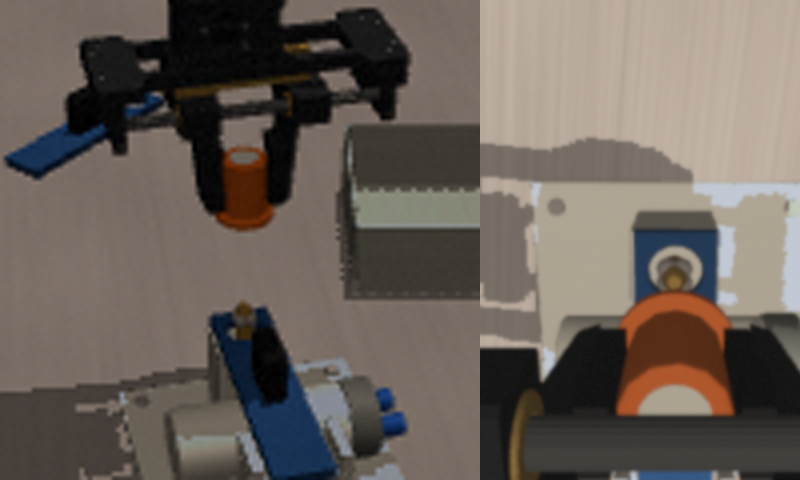

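Both views show the cap above the stud. In the side crop the cap is at column 245 and the stud at 243; in the wrist crop both are at column 676. I'll check the fore-aft offset by fitting the flange.

```bash
python3 - <<'E'
from h import *
from scipy.optimize import least_squares
p,d,W,q=shot("wrist");b=p.astype(int)
m=(b[...,2]>b[...,0]+50)&(W[...,2]>.155)&(W[...,2]<.173);w=W[m];print(len(w),np.median(w[:,2]),w[:,1].max())
h=cv2.convexHull((w[:,:2]*1000).astype(np.float32))[:,0];h=h[h[:,1]>112]
f=least_squares(lambda c:np.hypot(*(h-c).T)-19,[576,105],loss="soft_l1");print(len(h),f.x,np.abs(f.fun).max())
t=(W[...,2]>.083)&(W[...,2]<.096)&(np.arange(512)<300)&(np.arange(512)>220);w=W[t];print("stud",len(w),np.median(w,0),w.min(0),w.max(0))
E
```

```text
660 0.16914070538176224 0.12321033885757235
23 [577.78406157 104.08613954] 0.14904362849808095
stud 276 [0.57734804 0.10699626 0.08754102] [0.56939925 0.09709067 0.08304548] [0.58598351 0.11329383 0.09499008]
```

Request:
{"op": "carry_out", "data": {
  "deltas": [
    [0.6,-0.3,0,0,0,0,0],
    [0,0,20,0,0,0,0],
    [0,0,20,0,0,0,0],
    [0,0,18,0,0,0,0],
    [0,0,7,0,0,0,0],
    [0,0,4,0,0,0,0],
    [0,0,4,0,0,0,0],
    [0,0,0,0,0,0,0],
    [0,0,0,0,0,0,0]
  ]
}}

```text
t: 14.72
ee_pos: [0.5766, 0.1047, 0.1017]
tool_rot: [0.669, 0.743, 0.0, 0.0]
force: [-0.4, -0.4, -0.4]
grip_width: 0.32
grip_force: 30.0
```

```bash
python3 st.py
```

```text
[0.5766227784778785, 0.10471256261785612, 0.10168176371803003] [-0.36433265 -0.37141958 -0.38846582] 14.7167 R [[-0.1037, 0.9946, 0.0012], [0.9946, 0.1037, -0.0], [-0.0002, 0.0012, -1.0]]
tool mm to stud [ 0.13 -0.41]
```

Request:
{"op": "carry_out", "data": {
  "deltas": [
    [0.7,-0.3,0,0,0,0,0],
    [0,0,2,0,0,0,0],
    [0,0,2,0,0,0,0],
    [0,0,1,0,0,0,0],
    [0,0,0,0,0,0,0],
    [0,0,0,0,0,0,0]
  ]
}}

```text
t: 15.22
ee_pos: [0.5759, 0.1055, 0.0959]
tool_rot: [0.669, 0.743, -0.0, -0.0]
force: [-0.4, -0.9, 0.7]
grip_width: 0.32
grip_force: 30.0
```

Request:
{"op": "carry_out", "data": {
  "deltas": [
    [0,0,1,0,0,0,0],
    [0,0,1,0,0,0,0],
    [0,0,1,0,0,0,0],
    [0,0,1,0,0,0,0],
    [0,0,0,0,0,0,0]
  ]
}}

```text
t: 15.63
ee_pos: [0.5767, 0.1052, 0.0934]
tool_rot: [0.669, 0.743, 0.001, 0.001]
force: [-0.6, -1.6, 8.5]
grip_width: 0.326
grip_force: 30.0
```

Request:
{"op": "carry_out", "data": {
  "deltas": [
    [0,0,1,0,0,0,0],
    [0,0,1,0,0,0,0],
    [0,0,1,0,0,0,0],
    [0,0,1,0,0,0,0],
    [0,0,0,0,0,0,0]
  ]
}}

```text
t: 16.05
ee_pos: [0.576, 0.1052, 0.0876]
tool_rot: [0.669, 0.743, -0.0, 0.0]
force: [2.0, -3.1, -2.7]
grip_width: 0.325
grip_force: 30.0
```

Request:
{"op": "carry_out", "data": {
  "deltas": [
    [0,0,1,0,0,0,0],
    [0,0,1,0,0,0,0],
    [0,0,1,0,0,0,0],
    [0,0,0,0,0,0,0],
    [0,0,0,0,0,0,0]
  ]
}}

```text
t: 16.47
ee_pos: [0.5755, 0.1056, 0.0842]
tool_rot: [0.669, 0.743, -0.0, -0.001]
force: [2.1, -2.4, -6.9]
grip_width: 0.321
grip_force: 30.0
```

Clicked: the force peaked near 8.5 N and then changed sign, because the balls now draw the cap down. I'll press until the wrist feels a firm push.

Request:
{"op": "carry_out", "data": {
  "deltas": [
    [0,0,1,0,0,0,0],
    [0,0,1,0,0,0,0],
    [0,0,0,0,0,0,0]
  ]
}}

```text
t: 16.72
ee_pos: [0.576, 0.1057, 0.0832]
tool_rot: [0.669, 0.743, 0.0, 0.0]
force: [-0.3, -0.2, -1.1]
grip_width: 0.323
grip_force: 30.0
```

Request:
{"op": "carry_out", "data": {
  "deltas": [
    [0,0,1,0,0,0,0],
    [0,0,0,0,0,0,0]
  ]
}}

```text
t: 16.88
ee_pos: [0.5761, 0.1057, 0.0831]
tool_rot: [0.669, 0.743, 0.0, 0.0]
force: [-2.3, -1.3, 6.7]
grip_width: 0.321
grip_force: 30.0
```

Request:
{"op": "carry_out", "data": {
  "deltas": [
    [0,0,0.8,0,0,0,0],
    [0,0,0,0,0,0,0],
    [0,0,0,0,0,0,0],
    [0,0,0,0,0,0,0],
    [0,0,0,0,0,0,0],
    [0,0,0,0,0,0,0]
  ]
}}

```text
t: 17.38
ee_pos: [0.5761, 0.1057, 0.0831]
tool_rot: [0.669, 0.743, 0.0, 0.0]
force: [-5.2, -1.9, 12.9]
grip_width: 0.322
grip_force: 30.0
```

Request:
{"op": "carry_out", "data": {
  "deltas": [
    [0,0,0,0,0,0,0],
    [0,0,0,0,0,0,0],
    [0,0,0,0,0,0,0],
    [0,0,0,0,0,0,0],
    [0,0,0,0,0,0,0],
    [0,0,0,0,0,0,0]
  ]
}}

```text
t: 17.88
ee_pos: [0.5761, 0.1057, 0.083]
tool_rot: [0.669, 0.743, 0.0, 0.0]
force: [-6.5, -1.1, 13.8]
grip_width: 0.325
grip_force: 30.0
```

```bash
python3 - <<'E'
from h import *
p,d,W,q=shot("wrist");p2,d2,W2,q2=shot("side");u=px([.576,.105,.08],q2).astype(int)
c=cv2.resize(p2[u[1]-60:u[1]+60,u[0]-60:u[0]+60],None,fx=4,fy=4,interpolation=cv2.INTER_CUBIC)
cv2.imwrite("pics/s7.png",np.hstack([c,cv2.resize(p[60:300,160:320],(320,480))]))
print(sense()["force"],sense()["t"])
E
```

```text
[-5.48408231 -1.97760803 14.29852732] 17.9833
```

View pics/s7.png

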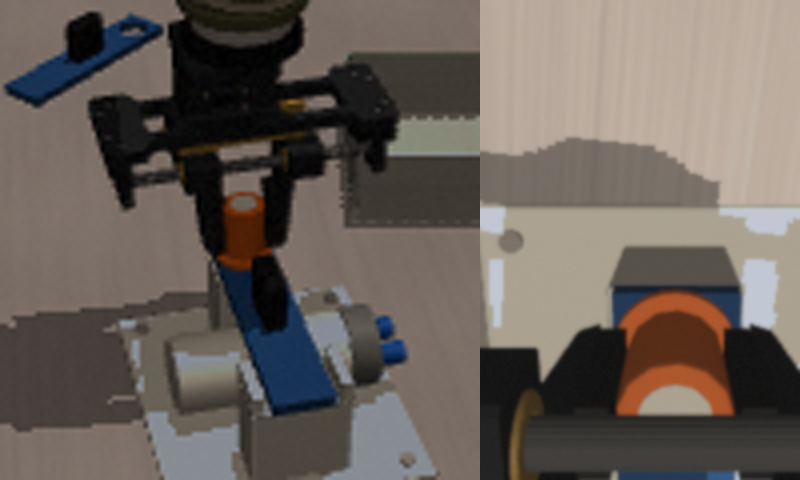

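The cap sits flat on the bar (side crop (243,235)), the bar is still in the fork, and the push holds steady at about 14 N. Handing in.

```bash
python3 -c "
from workcell import *
print(sign_off())"
```

```text
the job is handed in; nothing more can be done
None
```

The bar lies across both supports with its plain end in the fork, and the snap cap clicked home on the stud; I handed the job in at about 18 s with the arm still pressing at about 14 N (no verdict was shown).

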